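# Unscrew the mould cap and demould the sign foot

## Robot

A 7-joint arm with a two-finger parallel gripper is mounted at the origin on the work surface. World frame = base frame: x ahead of the robot, y to its left, z up, the work surface at z = 0. Lengths are in m, angles in rad, forces in N, time in s.
With the tool pointing down it reaches from about 0.425 to 0.875 m from the base axis. Payload 8.4 kg.
Tool frame: the origin (TCP) lies on the front face of the gripper's body, between the roots of the fingers; the fingertips stand 73 mm ahead of it and the grasp point (between the pads) lies 54 mm ahead of it; x points along the fingers, z is the direction in which the jaws open and shut, and the axes are right-handed (so a half turn about x gives the same grasp; the last joint's range is limited). The gripper opens to 85 mm and grips with 20 to 120 N. Pads are 22 mm wide; open, the fingers measure 114 mm over their backs; the gripper's body (76 mm by 85 mm) begins 54 mm behind the grasp point. The pads swing forward as they close: fully open they stand 13 mm farther back than shut.
Start: joints at [1.224, 0.333, 0.04, 1.465, -0.013, 1.343, -0.059], TCP at [0.159, -0.63, 0.304] pointing down, gripper open.
Joint ranges: [-2.58, 2.58], [-0.38, 2.09], [-1.3, 1.39], [0.25, 2.4], [-1.5, 4.64], [0.08, 2.09], [-2.65, 2.65]. Speed limits (rad/s): [2.22, 2.22, 2.79, 2.79, 3.14, 3.14, 3.14].

## Interface

Orientations are given as a unit quaternion [w, x, y, z].
In Python, from station import sensors, eyes, order gives the robot as it stands.
- The arm moves only by the tool drive_tool, never from a script. Its argument "moves" is a list of rows, each a list of 7 numbers: the shift along the tool's x, y, z in mm, then the turn, a rotation vector about the tool's x, y, z in rad, then the closure, from 0 (fully open) to 1 (shut). In form: [[dx, dy, dz, rx, ry, rz, grip], ...]. A call has 1 to 12 rows; each row is the pose to reach, as a shift and turn from the pose commanded when the call began, along the tool's axes at that moment; what a row does not reach only later rows make up. A row lasts 1/12 s, in which the tool goes at most 41.7 mm and 7.16 degrees, less where a joint would pass 70% of its speed; a pose out of reach is approached as far as the arm can. A call with a gripper value outside its range is refused whole. The fingers move at their own pace and stop on an object; the grip force is fixed at half the most. Time passes only in rows, so rows that repeat a pose let the fingers close. It gives the time, the measured TCP pose, the force and the opening at its end, in the units of the state.
- sensors.get_state(): the state, without advancing time (a new reading comes with each control period).
- eyes.capture(name): name is "side" or "top"; returns (picture, depth): 420x560x3 uint8, blue, green, red; 420x560 float32, m along the optical axis (not along the pixel's ray), 0 where there is no reading.
- eyes.camera_model(name): a dict with "mtx" (3x3 intrinsics, pixels), "distortion" ([k1, k2, p1, p2, k3] as OpenCV has them; the pictures are not rectified), "rvec" (rotation vector, rad) and "tvec" (3), from world to camera coordinates, as OpenCV has them. Camera axes: x right, y down, z forward; pixel columns grow to the right and rows downward; lengths in m; the calibration is good to about 2 mm. A picture is of the moment at which its call begins. camera_model takes no time and is no camera call.
- order.job_done(): hands the job in, once; it reports no verdict.
The state is a dict: "time": time; "qpos": joint angles; "joint_velocities": joint speeds; "joint_efforts": joint torques, N m; "position": TCP position; "ee_rot": TCP orientation; "force": force on the tool from outside, world axes, zero at the start; "moment": the same for the moment, N m; "width": finger opening in m.
Only numpy, scipy, OpenCV 4.12 (cv2) and the standard library are available. Lean on these libraries where they do the work, as an engineer would, in place of code of your own. Each camera call takes 0.05 s, during which the arm holds its last target. There are 200 camera calls.

## Task

One of the two moulds is closed: unscrew its cap (anticlockwise), swing the cap right aside on its arm, and lift out the cast sign foot that sits in the die. Set the foot down, base down, in the free bay of the wooden tray, the one whose cork pad shows. Leave the other mould, the feet already in the tray and the bottle as they are, and leave the emptied mould open.

Things in the scene. Friction and masses are not known exactly. Their poses are not given: they have to be found in the camera images.
- mould: The closed aluminium mould: block 124 x 124 x 34 mm, origin at the centre of its underside, z up. On it a round collar, bore 100 mm, outside 116 mm, rim at z = 80 mm. Inside, in the block's top, the die: 80 mm (x) x 40 mm (y), 22 mm deep, holding the casting. A pivot post, radius 13 mm, at x = +115 mm carries a swing arm (80 to 102 mm high) with a ring, radius 62 mm, that holds the screw cap.
- mould_bar (a point): Point on the closed mould's cap axis, in its metal grip bar (86 mm long, 24 wide, 36 high, on a black flange of 55 mm radius): 11 mm below the bar's top, 25 mm above the flange. x along the bar, y across, z up. Screwed fully down, it is on the mould's z axis at z = 124 mm and x is the mould's x. It turns, rises and swings with the cap.
- mould_cap (a joint): Turn of that cap in its ring (rad): 0 fully screwed down (starts at 0 to 0.6), growing anticlockwise seen from above, end stop 2.6. The cap rises 5 mm per rad, and a tool gripping it must rise too. Its plug hangs in the collar and blocks the swing until about 1.8. It stays where left; friction about 0.1 N m.
- mould_pivot (a point): The closed mould's swing axis (vertical through this point), at x = +115 mm, y = 0, z = 90 mm in the mould's frame.
- mould_arm (a joint): Swing of that mould's arm (rad): 0 with the cap over the collar, growing clockwise seen from above (the cap, 115 mm from the pivot, moves towards the mould's +y side), end stop 1.5. The mouth is wholly clear from 1.1 on. It stays where left; friction about 0.12 N m.
- casting: The cast sign foot, white, 110 to 225 g: base 76 x 36 x 22 mm (x, y, z), central upright rib 60 mm (x) x 16 mm (y) x 32 mm, 54 mm high in all. Origin at the centre of the base's underside, z up. It starts upright in the closed mould's die, origin 12 mm above the table, its x along the mould's x; the rib's top is 14 mm below the collar's rim. Loose in the die, about 2 mm play.
- tray: Wooden tray, 112 x 202 mm, 20 mm high, floor 4 mm, walls 4 mm; origin at the centre of its underside. Two dividers make three bays, centred at y = -66, 0 and +66 mm, each 104 mm (x) by 62 mm (y).
- bay_pad: Cork pad 90 x 50 x 2 mm lying in the middle of the floor of the free bay, fixed; x along its length (the tray's x). Origin at the centre of its underside, 4 mm above the table; its top is 6 mm above the table. The casting belongs on it, long side along the pad's x, either way round.
- foot_a: A finished foot, the same as the casting, standing in another bay. Leave it.
- foot_b: A finished foot, the same as the casting, standing in another bay. Leave it.
- spare: The other mould, the same in every size, empty, its arm swung open. Leave it.
- spare_bar (a point): The same point on the cap's bar of the other mould.
- spare_arm (a joint): Swing of the other mould's arm (rad), as for the closed one; it starts open.
- bottle: White plastic bottle, 52 mm diameter, 130 mm high, standing on the table near the far side; origin at the centre of its underside. A bystander: leave it standing.
- tape: Roll of paper tape lying flat between the two moulds, 84 mm diameter, 24 mm high. A bystander; origin at the centre of its underside.
There are look-alikes about, which are no part of the job. What is meant by the bay_pad is not purple, and is the larger of those in its own colour.

How it is judged:
On the way, in this order (a step that is already met when the one before it is completed fails the run):
1. the closed mould's cap is unscrewed (turned to 1.7 rad or more) (value of joint mould_cap above 1.7 rad), for 0.1 s.
2. its arm is swung aside so that the mouth is clear (0.95 rad or more) (value of joint mould_arm above 0.95 rad), for 0.1 s.
3. the casting is lifted out of the mould (z of casting in the frame of mould above 0.085 m), for 0.1 s.
At the end, for the whole second after the job is handed in: The casting stands on its base on the cork pad in the free bay (centre within 20 mm of the pad's centre, base within 6 mm of the pad's top, tilted less than 0.12 rad), at rest and released; the mould's arm is still swung 0.95 rad or more aside (horizontal distance between casting and bay_pad below 0.02 m and z of casting in the frame of bay_pad between -0.002 and 0.008 m and angle between casting's own z axis and vertical below 0.12 rad and linear speed of casting below 0.02 m/s and value of joint mould_arm above 0.95 rad); the robot touches nothing.
It fails at once if the other mould's cap is shifted more than 25 mm (distance of spare_bar from where it was at the start of the episode above 0.025 m).
It fails at once if a foot already in the tray is shifted more than 25 mm or tipped (distance of any of foot_a, foot_b from where it was at the start of the episode above 0.025 m or angle between any of foot_a, foot_b's own z axis and vertical above 0.4 rad).
It fails at once if the bottle is knocked over (angle between bottle's own z axis and vertical above 0.5 rad).
It fails at once if the casting is dropped into the tray from a height (contact force between the fingers and casting below 0.1 N and horizontal distance between casting and bay_pad below 0.08 m and z of casting in the frame of bay_pad above 0.012 m and linear speed of casting above 0.45 m/s).
It also fails if it takes over 72 s, if anything falls off the work surface, if the arm or the gripper's body presses on something with over 40 N, if the wrist force passes 120 N, or if a joint passes its speed limit or range.

## Working session

There is one attempt and no reset: what is moved stays moved. The work goes in short steps, Python scripts to look and compute and a tool call to move; the robot and the scene stay as the last step left them, time stands still between calls to the robot, and variables do not carry over. Pictures are saved under pics/ and viewed, about 8 in all and at most 12, crops included, and the job is handed in when it is done.

Besides the shell and the picture viewer there is one more tool, called as a command line: name --pt "numbers of a row" for each row, then --argument value for the rest. drive_tool: Moves the arm, as the interface text tells. Its arguments: {"type":"object","properties":{"moves":{"type":"array","items":{"type":"array","items":{"type":"number"}}}},"required":["moves"]}

```bash
mkdir -p pics; ls; cat > h.py <<'E'
import numpy as np,cv2
from station import sensors,eyes,order
def cam(n):
    m=eyes.camera_model(n);K=np.array(m["mtx"],float);D=np.array(m["distortion"],float)
    R=cv2.Rodrigues(np.array(m["rvec"],float))[0];t=np.array(m["tvec"],float).ravel();return K,D,R,t
def ray(n,px):
    K,D,R,t=cam(n);u=cv2.undistortPoints(np.array(px,float).reshape(-1,1,2),K,D).reshape(-1,2)
    d=np.c_[u,np.ones(len(u))]@R;return -R.T@t,d
def onplane(n,px,z):
    o,d=ray(n,px);return o+d*((z-o[2])/d[:,2])[:,None]
def proj(n,P):
    K,D,R,t=cam(n);return cv2.projectPoints(np.array(P,float).reshape(-1,1,3),cv2.Rodrigues(R)[0],t,K,D)[0].reshape(-1,2)
def cloud(n,dep):
    K,D,R,t=cam(n);h,w=dep.shape;v,u=np.mgrid[:h,:w]
    p=cv2.undistortPoints(np.c_[u.ravel(),v.ravel()].astype(float).reshape(-1,1,2),K,D).reshape(-1,2)
    z=dep.ravel();P=np.c_[p*z[:,None],z];P=(P-t)@R;P[z==0]=np.nan;return P.reshape(h,w,3)
E
python3 - <<'E'
from h import *
for n in("top","side"):
    im,d=eyes.capture(n);cv2.imwrite(f"pics/{n}0.png",im);np.save(f"pics/{n}0.npy",d);print(n,-cam(n)[2].T@cam(n)[3])
s=sensors.get_state();print(s)
E
```

```text
pics
top [ 0.45334841 -0.06479965  1.41033331]
side [0.14392934 0.96853056 0.97639956]
{'time': 0.1, 'qpos': array([ 1.22377357,  0.33385242,  0.03988818,  1.46616842, -0.01342011,
        1.34330403, -0.0585034 ]), 'joint_velocities': array([ 1.25582973e-03, -2.40960194e-03,  1.51732316e-03, -1.95788163e-03,
        8.95626295e-05,  3.23588796e-04,  1.21791291e-03]), 'joint_efforts': array([ 3.90151530e-03, -6.60011172e+01,  1.37007281e+00, -4.06472290e+01,
        1.69879751e-02,  9.09973285e-03,  4.49122808e-05]), 'position': array([ 0.15934683, -0.62985436,  0.30310951]), 'ee_rot': array([ 0.55752892,  0.43467405,  0.55838186, -0.43408487]), 'force': array([0.04026622, 0.12895884, 0.00690028]), 'moment': array([ 0.02521041, -0.0800618 ,  0.01493604]), 'width': 0.0856371009910287}
```

View pics/top0.png

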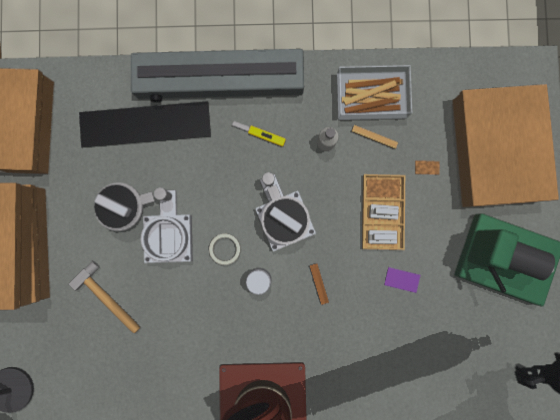

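View pics/side0.png

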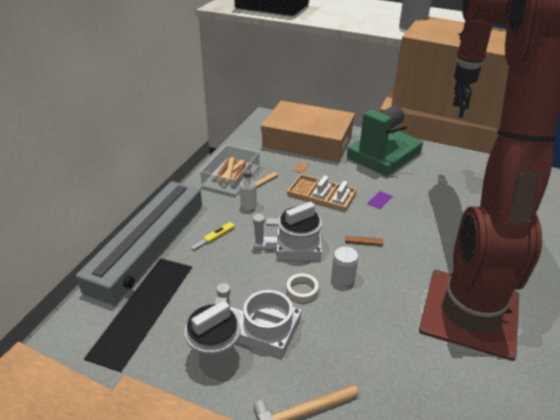

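Top view: the closed mould has its cap at (286,221) and its post at (269,182). The spare is at (166,240), with its cap swung out to (118,206). The tray is at (384,212) with a cork pad showing in the bay at (384,187).

What could be mistaken for what I want:
- **Pad:** cork in the tray at (384,187), a smaller cork piece at (428,168), a purple card at (403,280). I choose (384,187).
- **Casting:** the feet at (384,212) and (382,237) are the finished ones.
- **Bottle:** (329,138), with a can at (258,282).
- **Cap bar:** closed mould at (288,219), spare at (112,204). I choose (288,219).

```bash
cat > m.py <<'E'
from h import *
def box(P,m):
    q=P[m][:,:2].astype(np.float32);r=cv2.minAreaRect(q*1000);b=cv2.boxPoints(r);e=b[1]-b[0];f=b[2]-b[1]
    L=e if np.linalg.norm(e)>np.linalg.norm(f) else f
    return np.round(r[0],1),np.round(sorted(r[1]),1),round(float(np.degrees(np.arctan2(L[1],L[0]))%180),1),m.sum()
def big(m):
    n,l,s,c=cv2.connectedComponentsWithStats(m.astype(np.uint8));return l==1+np.argmax(s[1:,4])
E
python3 - <<'E'
from m import *
im=cv2.imread("pics/top0.png")
for n in("top",):
    P=cloud(n,np.load(f"pics/{n}0.npy"));Z=P[...,2]
    reg=np.zeros(Z.shape,bool);reg[165:255,245:325]=1
    bar=big(reg&(Z>.128));print("bar",box(P,bar),np.nanmedian(Z[bar]))
    post=reg.copy();post[:,283:]=0;post[195:]=0;post&=(Z>.07);print("post",box(P,post),np.nanmedian(Z[post]),np.nanmax(Z[post]))
    blk=big(reg&(Z>.02)&(Z<.045));print("blk",box(P,blk))
    col=reg&(Z>.09)&(Z<.118);print("flange",box(P,col),np.median(Z[col]))
    reg[:]=0;reg[165:260,355:412]=1
    tr=big(reg&(Z>.012));print("tray",box(P,tr),np.median(Z[tr]))
    f=reg&(Z>.04);print("feet",P[f].mean(0) if f.any() else 0)
    hsv=cv2.cvtColor(im,cv2.COLOR_BGR2HSV)
    print("px",hsv[187,384],hsv[200,364],hsv[168,428],[P[y,x].round(3) for y,x in((187,384),(212,384),(140,329),(282,258),(206,118),(240,166))])
print([P[y,x].round(3) for y,x in((182,269),(187,272),(175,268))])
c=cv2.resize(im[150:265,240:420],None,fx=4,fy=4,interpolation=cv2.INTER_CUBIC);cv2.imwrite("pics/c1.png",c)
E
```

```text
bar (array([496.9, -72.8]), array([23.5, 85.2]), 55.0, np.int64(332)) 0.13660374075007609
post (array([587.8, -36.8]), array([30.8, 63.8]), 18.2, np.int64(223)) 0.09644581716457386 0.10879848363215074
blk (array([430.7, -46.1]), array([29.2, 60. ]), 67.8, np.int64(106))
flange (array([527.2, -74.7]), array([120.3, 181.6]), 178.6, np.int64(1478)) 0.10013653756579344
tray (array([ 515.6, -339.8]), array([113.4, 201.6]), 177.8, np.int64(531)) 0.018625319371658507
feet [ 0.4813243  -0.33563575  0.05615984]
px [ 14 127 135] [ 18 117 179] [ 15 132 145] [array([ 0.582, -0.347,  0.002]), array([ 0.511, -0.334,  0.054]), array([ 0.698, -0.191,  0.097]), array([0.339, 0.   , 0.086]), array([0.538, 0.338, 0.144]), array([0.451, 0.25 , 0.012])]
[array([ 0.593, -0.034,  0.102]), array([ 0.581, -0.041,  0.086]), array([ 0.61 , -0.032,  0.105])]
```

View pics/c1.png

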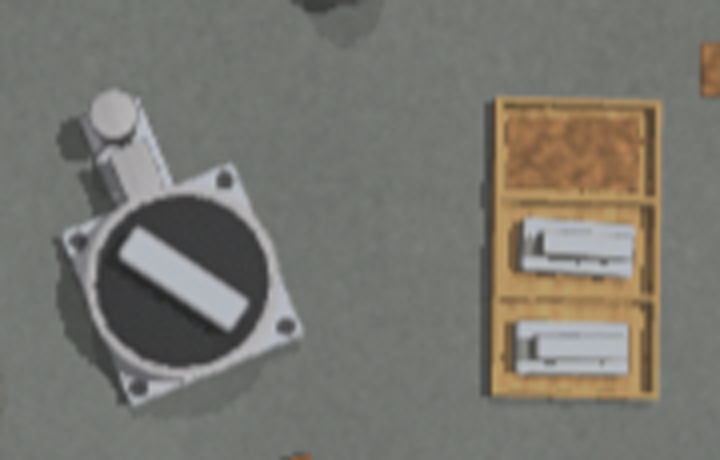

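```bash
cat >> m.py <<'E'
from scipy.spatial.transform import Rotation as Ro
def pose():
    s=sensors.get_state();q=s["ee_rot"];return s,Ro.from_quat([q[1],q[2],q[3],q[0]]),np.array(s["position"])
def plan(target,jaw_deg,tag=""):
    "move to grasp-point target (TCP 54mm above), tool down, jaw axis (tool z) at jaw_deg mod 180, both options"
    s,R,p=pose()
    for j in (jaw_deg,jaw_deg+180):
        a=np.radians(j);z=np.array([np.cos(a),np.sin(a),0]);x=np.array([0,0,-1.]);T=Ro.from_matrix(np.c_[x,np.cross(z,x),z])
        d=R.inv().apply(np.array(target)+[0,0,.054]-p)*1000;print(tag,j,"mm",d.round(1),"rv",(R.inv()*T).as_rotvec().round(3))
E
python3 - <<'E'
from m import *
s,R,p=pose();print(R.as_matrix().round(3),s["qpos"].round(3))
piv=onplane("top",[(268.6,178.8)],.108)[0];print("piv",piv, "corners",onplane("top",[(240+230/4,150+165/4),(240+300/4,150+335/4),(240+65/4,150+238/4),(240+133/4,150+404/4)],.034).round(4).tolist())
print("pad",onplane("top",[(383,187.5)],.006))
plan((.497,-.073,.20),145)
E
```

```text
[[-0.     0.969  0.245]
 [ 0.001  0.245 -0.969]
 [-1.    -0.    -0.001]] [ 1.224  0.334  0.04   1.466 -0.013  1.343 -0.059]
piv [ 0.60012018 -0.03347183  0.108     ] corners [[0.5731, -0.1083, 0.034], [0.4584, -0.152, 0.034], [0.5269, 0.0032, 0.034], [0.4153, -0.0397, 0.034]]
pad [[ 0.58029466 -0.34315343  0.006     ]]
 145 mm [  49.7  463.9 -457. ] rv [ 2.429e+00 -1.000e-03  2.000e-03]
 325 mm [  49.7  463.9 -457. ] rv [-0.712 -0.001 -0.   ]
```

drive_tool --pt "10 464 -456 -0.71 0 0 0" --pt "10 464 -456 -0.71 0 0 0" --pt "10 464 -456 -0.71 0 0 0" --pt "10 464 -456 -0.71 0 0 0" --pt "10 464 -456 -0.71 0 0 0" --pt "10 464 -456 -0.71 0 0 0" --pt "10 464 -456 -0.71 0 0 0" --pt "10 464 -456 -0.71 0 0 0" --pt "10 464 -456 -0.71 0 0 0" --pt "10 464 -456 -0.71 0 0 0" --pt "10 464 -456 -0.71 0 0 0" --pt "10 464 -456 -0.71 0 0 0"

```text
time: 1.1
position: [0.4196, -0.201, 0.2962]
ee_rot: [0.674, 0.213, 0.674, -0.214]
force: [1.7, -0.8, 0.2]
width: 0.0855
```

```bash
python3 - <<'E'
from m import *
plan((.496,-.073,.20),145)
E
```

```text
145 mm [ 42.1 148.7 -11.1] rv [ 3.139  0.    -0.   ]
 325 mm [ 42.1 148.7 -11.1] rv [-0.002  0.     0.   ]
```

drive_tool --pt "0 148 -11 0 0 0 0" --pt "0 148 -11 0 0 0 0" --pt "0 148 -11 0 0 0 0" --pt "0 148 -11 0 0 0 0" --pt "20 148 -11 0 0 0 0" --pt "40 148 -11 0 0 0 0" --pt "40 148 -11 0 0 0 0" --pt "40 148 -11 0 0 0 0" --pt "40 148 -11 0 0 0 0"

```text
time: 1.85
position: [0.4955, -0.0759, 0.2571]
ee_rot: [0.674, 0.214, 0.674, -0.214]
force: [-0.1, 0.8, -0.7]
width: 0.0853
```

```bash
python3 - <<'E'
from m import *
plan((.496,-.073,.129),145)
im,d=eyes.capture("side");cv2.imwrite("pics/s1.png",cv2.resize(im[120:280,220:400],None,fx=3.5,fy=3.5))
im,d=eyes.capture("top");cv2.imwrite("pics/t1.png",cv2.resize(im[150:265,240:420],None,fx=4,fy=4))
E
```

```text
145 mm [74.1  2.7 -1.2] rv [ 3.139e+00 -0.000e+00 -1.000e-03]
 325 mm [74.1  2.7 -1.2] rv [-0.003  0.    -0.   ]
```

View pics/s1.png

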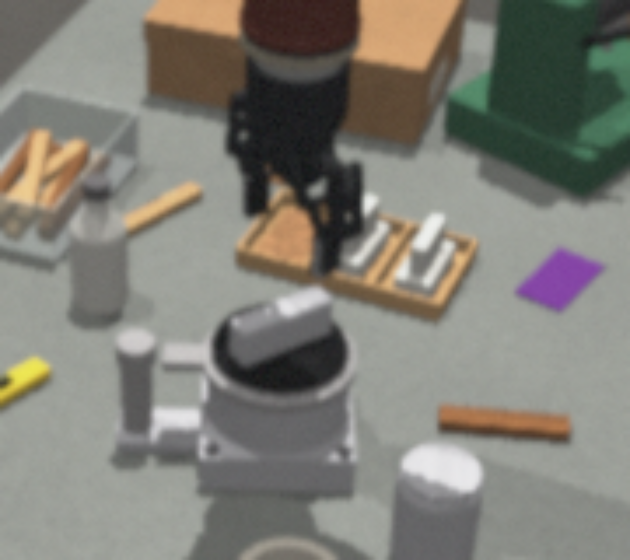

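The side crop shows the jaws above the bar, at about (285,340) in the crop, and straddling it across its width. I'll descend and close.

drive_tool --pt "25 2 -1 0 0 0 0" --pt "50 2 -1 0 0 0 0" --pt "73 2 -1 0 0 0 0" --pt "73 2 -1 0 0 0 0" --pt "73 2 -1 0 0 0 0.7" --pt "73 2 -1 0 0 0 1" --pt "73 2 -1 0 0 0 1" --pt "73 2 -1 0 0 0 1" --pt "73 2 -1 0 0 0 1" --pt "73 2 -1 0 0 0 1" --pt "73 2 -1 0 0 0 1" --pt "73 2 -1 0 0 0 1"

```text
time: 2.95
position: [0.4964, -0.0735, 0.1845]
ee_rot: [0.675, 0.213, 0.673, -0.213]
force: [-0.1, -1.2, 7.1]
width: 0.0232
```

drive_tool --pt "-0.6 0 0 -0.12 0 0 1" --pt "-1.2 0 0 -0.24 0 0 1" --pt "-1.8 0 0 -0.36 0 0 1" --pt "-2.4 0 0 -0.48 0 0 1" --pt "-3 0 0 -0.6 0 0 1" --pt "-3.6 0 0 -0.72 0 0 1" --pt "-4.2 0 0 -0.84 0 0 1" --pt "-4.8 0 0 -0.96 0 0 1" --pt "-5.4 0 0 -1.08 0 0 1" --pt "-6 0 0 -1.2 0 0 1" --pt "-6.6 0 0 -1.32 0 0 1" --pt "-7 0 0 -1.4 0 0 1"

```text
time: 3.95
position: [0.4982, -0.0729, 0.1917]
ee_rot: [0.654, -0.274, 0.65, 0.273]
force: [11.4, 2.1, -3.5]
width: 0.023
```

drive_tool --pt "-0.5 0 0 -0.1 0 0 1" --pt "-1 0 0 -0.2 0 0 1" --pt "-1.5 0 0 -0.3 0 0 1" --pt "-1.5 0 0 -0.3 0 0 1" --pt "-1.5 0 0 -0.3 0 0 1"

```text
time: 4.37
position: [0.4984, -0.0723, 0.1932]
ee_rot: [0.607, -0.367, 0.603, 0.365]
force: [11.9, 4.2, -4.0]
width: 0.0226
```

```bash
python3 - <<'E'
from m import *
s,R,p=pose();print(p,s["force"],s["moment"],s["width"],s["qpos"].round(2));z=R.as_matrix()[:,2];y0=np.degrees(np.arctan2(z[1],z[0]));print(R.as_matrix().round(3),y0)
# swing path: pivot, cap centre now p; clockwise by a
piv=np.array([.6005,-.0335,p[2]]);v=p-piv;print("r",np.linalg.norm(v))
for a in np.arange(.1,1.31,.1):
    t=piv+Ro.from_rotvec([0,0,-a]).apply(v);print(round(a,2),(R.inv().apply(t-p)*1000).round(1).tolist(),round(a,3))
E
```

```text
[ 0.49835585 -0.07227369  0.19322799] [11.85104612  4.16815357 -3.97115563] [ 0.84731609 -2.20507566  0.10347988] 0.02257281663311621 [ 0.79  0.21 -0.8   1.92  0.16  1.07  1.01]
[[ 0.007 -0.886  0.464]
 [ 0.001  0.464  0.886]
 [-1.    -0.006  0.004]] 62.381330738974405
r 0.10925578861447442
0.1 [-0.0, 7.8, 7.6] 0.1
0.2 [-0.0, 14.8, 16.0] 0.2
0.3 [-0.0, 20.9, 25.1] 0.3
0.4 [0.0, 26.1, 34.7] 0.4
0.5 [0.0, 30.3, 44.8] 0.5
0.6 [0.1, 33.5, 55.2] 0.6
0.7 [0.1, 35.6, 65.9] 0.7
0.8 [0.1, 36.6, 76.8] 0.8
0.9 [0.2, 36.6, 87.7] 0.9
1.0 [0.2, 35.4, 98.6] 1.0
1.1 [0.3, 33.2, 109.3] 1.1
1.2 [0.4, 29.9, 119.7] 1.2
1.3 [0.4, 25.6, 129.7] 1.3
```

```bash
python3 - <<'E'
from m import *
s,R,p=pose()
piv=np.array([.605,-.0315,p[2]]);v=p-piv;print("r",np.linalg.norm(v))
for a in np.arange(.12,1.33,.12):
    t=piv+Ro.from_rotvec([0,0,-a]).apply(v);print(round(a,2),(R.inv().apply(t-p)*1000).round(1).tolist(),round(a,3))
E
```

```text
r 0.11417298059155197
0.12 [-0.0, 9.7, 9.7] 0.12
0.24 [-0.0, 18.2, 20.4] 0.24
0.36 [0.0, 25.3, 32.1] 0.36
0.48 [0.0, 31.0, 44.6] 0.48
0.6 [0.1, 35.1, 57.6] 0.6
0.72 [0.1, 37.7, 71.1] 0.72
0.84 [0.2, 38.6, 84.7] 0.84
0.96 [0.2, 37.9, 98.4] 0.96
1.08 [0.3, 35.5, 111.9] 1.08
1.2 [0.4, 31.6, 125.0] 1.2
1.32 [0.5, 26.1, 137.6] 1.32
```

drive_tool --pt "0 5 4.7 0.06 0 0 1" --pt "0 9.7 9.7 0.12 0 0 1" --pt "0 14 15 0.18 0 0 1" --pt "0 18.2 20.4 0.24 0 0 1" --pt "0 22 26 0.3 0 0 1" --pt "0 25.3 32 0.36 0 0 1" --pt "0 31 44.6 0.48 0 0 1" --pt "0 35 57.6 0.6 0 0 1" --pt "0 35 57.6 0.6 0 0 1"

```text
time: 5.12
position: [0.4938, -0.0041, 0.1932]
ee_rot: [0.689, -0.168, 0.685, 0.168]
force: [7.5, -1.4, -1.2]
width: 0.0227
```

```bash
python3 - <<'E'
from m import *
s,R,p=pose();print(p,s["force"].round(1),s["moment"].round(2))
z=R.as_matrix()[:,2];print(np.degrees(np.arctan2(z[1],z[0])))
piv=np.array([.605,-.0315,p[2]]);v=p-piv;print("r",np.linalg.norm(v),"ang",np.degrees(np.arctan2(v[1],v[0])))
for a in np.arange(.12,.75,.12):
    t=piv+Ro.from_rotvec([0,0,-a]).apply(v);print(round(a,2),(R.inv().apply(t-p)*1000).round(1).tolist(),round(a,3))
E
```

```text
[ 0.49377939 -0.00412564  0.1931674 ] [ 7.5 -1.4 -1.2] [-0.52 -1.55 -0.09]
27.48968569429974
r 0.11453985751086165 ang 166.17281362548482
0.12 [0.0, 9.8, 9.7] 0.12
0.24 [0.1, 18.3, 20.4] 0.24
0.36 [0.1, 25.5, 32.2] 0.36
0.48 [0.2, 31.2, 44.6] 0.48
0.6 [0.2, 35.4, 57.7] 0.6
0.72 [0.3, 38.0, 71.2] 0.72
```

Swinging freely with low forces. Another 0.7 rad.

drive_tool --pt "0 5 4.7 0.06 0 0 1" --pt "0 9.8 9.7 0.12 0 0 1" --pt "0 18.3 20.4 0.24 0 0 1" --pt "0 25.5 32.2 0.36 0 0 1" --pt "0 31.2 44.6 0.48 0 0 1" --pt "0 35.4 57.7 0.6 0 0 1" --pt "0 37.5 68 0.7 0 0 1" --pt "0 37.5 68 0.7 0 0 1" --pt "0 37.5 68 0.7 0 0 0" --pt "0 37.5 68 0.7 0 0 0" --pt "0 37.5 68 0.7 0 0 0" --pt "0 37.5 68 0.7 0 0 0"

```text
time: 6.12
position: [0.5335, 0.0585, 0.1916]
ee_rot: [0.703, 0.075, 0.703, -0.075]
force: [-0.9, 0.3, 0.5]
width: 0.0704
```

drive_tool --pt "0 0 0 0 0 0 0" --pt "-30 0 0 0 0 0 0" --pt "-60 0 0 0 0 0 0" --pt "-80 0 0 0 0 0 0" --pt "-80 0 0 0 0 0 0" --pt "-80 0 0 0 0 0 0" --pt "-80 60 0 0 0 0 0" --pt "-80 100 0 0 0 0 0" --pt "-80 100 0 0 0 0 0" --pt "-80 100 0 0 0 0 0" --pt "-80 100 0 0 0 0 0"

```text
time: 7.03
position: [0.5544, 0.1575, 0.2702]
ee_rot: [0.702, 0.074, 0.704, -0.074]
force: [-0.7, -0.8, -0.3]
width: 0.0854
```

```bash
python3 - <<'E'
from m import *
s,R,p=pose();print(p,s["qpos"].round(2),R.as_matrix().round(2))
im,d=eyes.capture("top");np.save("pics/t2.npy",d);cv2.imwrite("pics/t2full.png",im);cv2.imwrite("pics/t2.png",cv2.resize(im[140:270,210:420],None,fx=3.8,fy=3.8,interpolation=cv2.INTER_CUBIC))
E
```

```text
[0.55441571 0.15753494 0.2702419 ] [ 0.29  0.29 -0.76  1.66  0.21  1.27 -0.73] [[-0.    0.21  0.98]
 [ 0.    0.98 -0.21]
 [-1.   -0.   -0.  ]]
```

View pics/t2.png

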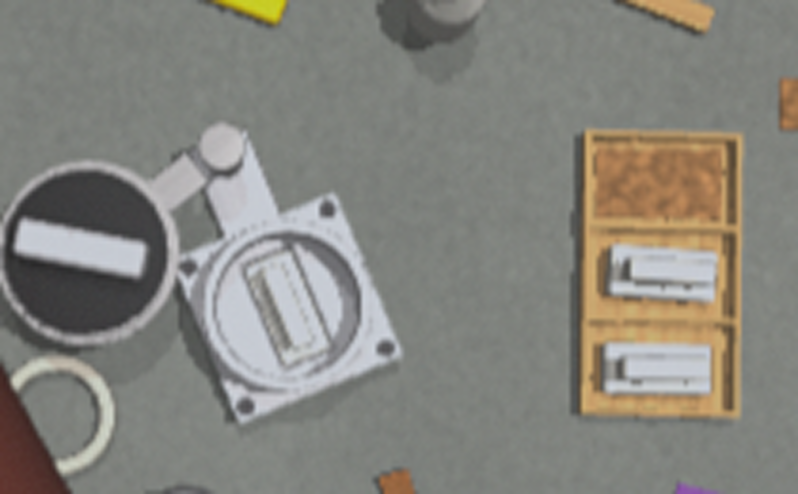

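The cap is swung well clear to (85,250) in the crop. The casting's rib shows in the die at (287,305). The tray, the feet and the bottle look unmoved.

```bash
python3 - <<'E'
from m import *
P=cloud("top",np.load("pics/t2.npy"));Z=P[...,2]
reg=np.zeros(Z.shape,bool);reg[205:236,272:300]=1
rib=reg&(Z>.055)&(Z<.075);
yy,xx=np.mgrid[:420,:560];rib&=np.hypot(xx-285.5,yy-220.3)<15
rib=big(rib);print("rib",box(P,rib),np.median(Z[rib]),P[rib].mean(0))
print(onplane("top",[(210+287/3.8,140+305/3.8)],.066))
v=np.array([.605-.5335,-.0315-.0585]);print("arm swing est",np.radians(201)-np.arctan2(-v[1],-v[0]))
plan((.4945,-.0735,.13),-69)
E
```

```text
rib (array([497., -73.]), array([15.9, 59.8]), 21.2, np.int64(138)) 0.06477435027999476 [ 0.49715954 -0.07289651  0.0643848 ]
[[ 0.49527131 -0.07410415  0.066     ]]
arm swing est 1.2659712535570047
 -69 mm [  86.7 -237.   -10.2] rv [ 0.992 -0.001  0.002]
 111 mm [  86.7 -237.   -10.2] rv [-2.15e+00 -2.00e-03 -1.00e-03]
```

drive_tool --pt "0 -236 -8 0.99 0 0 0.5" --pt "0 -236 -8 0.99 0 0 0.5" --pt "0 -236 -8 0.99 0 0 0.5" --pt "0 -236 -8 0.99 0 0 0.5" --pt "0 -236 -8 0.99 0 0 0.5" --pt "0 -236 -8 0.99 0 0 0.5" --pt "0 -236 -8 0.99 0 0 0.5" --pt "0 -236 -8 0.99 0 0 0.5" --pt "30 -236 -8 0.99 0 0 0.5" --pt "60 -236 -8 0.99 0 0 0.5" --pt "60 -236 -8 0.99 0 0 0.5" --pt "60 -236 -8 0.99 0 0 0.5"

```text
time: 8.08
position: [0.4959, -0.0735, 0.2108]
ee_rot: [0.581, 0.4, 0.584, -0.401]
force: [0.1, 0.6, 0.2]
width: 0.0428
```

```bash
python3 - <<'E'
from m import *
plan((.497,-.073,.057),-69)
E
```

```text
-69 mm [99.8  1.5  0.1] rv [-0.    -0.002  0.003]
 111 mm [99.8  1.5  0.1] rv [3.141e+00 5.000e-03 3.000e-03]
```

drive_tool --pt "30 1 0 0 0 0 0.5" --pt "60 1 0 0 0 0 0.5" --pt "85 1 0 0 0 0 0.5" --pt "100 1 0 0 0 0 0.5" --pt "100 1 0 0 0 0 0.5" --pt "100 1 0 0 0 0 1" --pt "100 1 0 0 0 0 1" --pt "100 1 0 0 0 0 1" --pt "100 1 0 0 0 0 1" --pt "100 1 0 0 0 0 1" --pt "100 1 0 0 0 0 1"

```text
time: 9.0
position: [0.4996, -0.0723, 0.1139]
ee_rot: [0.584, 0.401, 0.582, -0.4]
force: [-1.1, -0.3, 8.2]
width: 0.015
```

drive_tool --pt "-8 0 0 0 0 0 1" --pt "-18 0 0 0 0 0 1" --pt "-30 0 0 0 0 0 1" --pt "-50 0 0 0 0 0 1" --pt "-75 0 0 0 0 0 1" --pt "-100 0 0 0 0 0 1" --pt "-120 0 0 0 0 0 1" --pt "-120 0 0 0 0 0 1" --pt "-120 0 0 0 0 0 1" --pt "-120 0 0 0 0 0 1"

```text
time: 9.83
position: [0.498, -0.072, 0.2317]
ee_rot: [0.583, 0.4, 0.583, -0.4]
force: [-0.4, 0.7, -3.2]
width: 0.0147
```

```bash
python3 - <<'E'
from m import *
s,R,p=pose();print(s["force"],s["width"])
plan((.5805,-.343,.18),-2.2)
im,d=eyes.capture("side");P=cloud("side",d);cv2.imwrite("pics/s2.png",cv2.resize(im[80:280,220:420],None,fx=3,fy=3,interpolation=cv2.INTER_CUBIC))
E
```

```text
[-0.43907931  0.71714923 -3.193592  ] 0.01472430283857134
 -2.2 mm [ -2.3 -20.4 282.5] rv [-1.165 -0.     0.   ]
 177.8 mm [ -2.3 -20.4 282.5] rv [1.977 0.    0.   ]
```

View pics/s2.png

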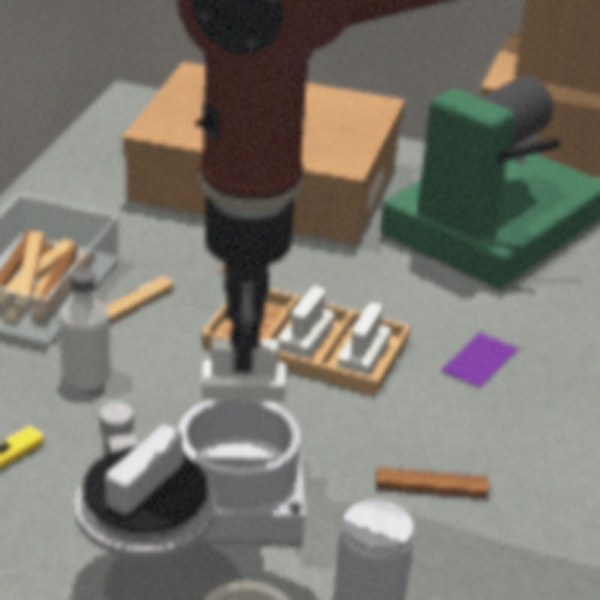

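The casting hangs upright and clear of the rim, at about (245,370) in the crop. I'll carry it over the tray.

drive_tool --pt "-2 -20 282 -1.165 0 0 1" --pt "-2 -20 282 -1.165 0 0 1" --pt "-2 -20 282 -1.165 0 0 1" --pt "-2 -20 282 -1.165 0 0 1" --pt "-2 -20 282 -1.165 0 0 1" --pt "-2 -20 282 -1.165 0 0 1" --pt "-2 -20 282 -1.165 0 0 1" --pt "-2 -20 282 -1.165 0 0 1" --pt "-2 -20 282 -1.165 0 0 1" --pt "-2 -20 282 -1.165 0 0 1" --pt "-2 -20 282 -1.165 0 0 1" --pt "-2 -20 282 -1.165 0 0 1"

```text
time: 10.88
position: [0.5807, -0.3421, 0.2324]
ee_rot: [0.706, 0.015, 0.708, -0.014]
force: [0.4, -1.3, -2.6]
width: 0.015
```

drive_tool --pt "50 0 0 0 0 0 1" --pt "50 0 0 0 0 0 1" --pt "80 0 0 0 0 0 1" --pt "80 0 0 0 0 0 1" --pt "80 0 0 0 0 0 1"

```text
time: 11.3
position: [0.5801, -0.3418, 0.1527]
ee_rot: [0.706, 0.014, 0.708, -0.013]
force: [0.2, 0.4, -1.7]
width: 0.0149
```

```bash
python3 - <<'E'
from m import *
s,R,p=pose();print(p,s["force"],s["width"])
plan((.5815,-.343,.056),-2.2)
im,d=eyes.capture("side");cv2.imwrite("pics/s3.png",cv2.resize(im[130:230,260:400],None,fx=5,fy=5,interpolation=cv2.INTER_CUBIC))
E
```

```text
[ 0.58009223 -0.34182769  0.15267523] [ 0.17452838  0.40466892 -1.70810985] 0.014890200276947515
 -2.2 mm [42.7 -1.2  1.6] rv [-0.    -0.004 -0.002]
 177.8 mm [42.7 -1.2  1.6] rv [ 3.141e+00 -3.000e-03  6.000e-03]
```

View pics/s3.png

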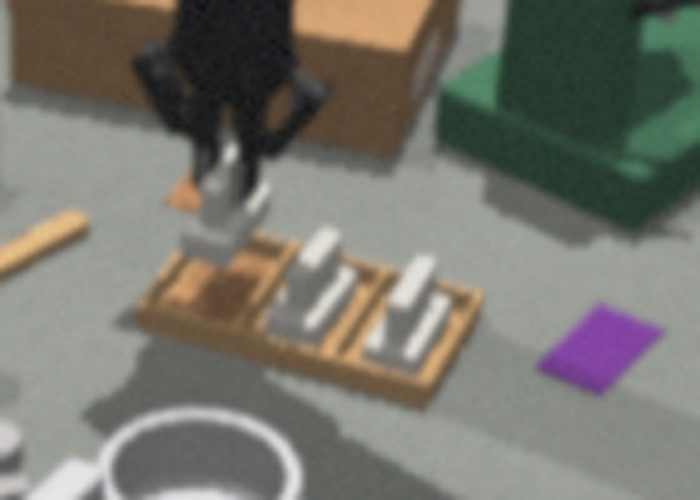

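The casting is over the cork bay, at about (225,215) in the crop. I'll lower it gently.

drive_tool --pt "15 -1 1 0 0 0 1" --pt "28 -1 1 0 0 0 1" --pt "36 -1 1 0 0 0 1" --pt "40 -1 1 0 0 0 1" --pt "42 -1 1 0 0 0 1" --pt "44 -1 1 0 0 0 1" --pt "44 -1 1 0 0 0 1" --pt "44 -1 1 0 0 0 1"

```text
time: 12.02
position: [0.5822, -0.3435, 0.1101]
ee_rot: [0.707, 0.013, 0.707, -0.014]
force: [-0.7, 1.4, -2.3]
width: 0.0149
```

drive_tool --pt "1 0 0 0 0 0 1" --pt "2 0 0 0 0 0 1" --pt "3 0 0 0 0 0 1" --pt "3 0 0 0 0 0 1"

```text
time: 12.35
position: [0.5823, -0.3436, 0.1081]
ee_rot: [0.707, 0.013, 0.707, -0.014]
force: [-2.9, 1.2, 6.7]
width: 0.0148
```

Contact: the force went from −2.3 N to +6.7 N. I'll release partway and lift.

drive_tool --pt "0 0 0 0 0 0 0.6" --pt "0 0 0 0 0 0 0.6" --pt "0 0 0 0 0 0 0.6" --pt "0 0 0 0 0 0 0.6" --pt "-10 0 0 0 0 0 0.6" --pt "-30 0 0 0 0 0 0.6" --pt "-60 0 0 0 0 0 0.6" --pt "-100 0 0 0 0 0 0.6" --pt "-100 0 -80 0 0 0 0.6" --pt "-100 0 -80 0 0 0 0.6" --pt "-100 0 -80 0 0 0 0.6"

```text
time: 13.27
position: [0.4956, -0.3413, 0.2068]
ee_rot: [0.705, 0.014, 0.709, -0.015]
force: [0.5, -1.4, -1.4]
width: 0.0337
```

drive_tool --pt "0 -80 0 0 0 0 0.6" --pt "0 -130 0 0 0 0 0.6" --pt "0 -130 0 0 0 0 0.6" --pt "0 -130 0 0 0 0 0.6" --pt "0 -130 0 0 0 0 0.6"

```text
time: 13.68
position: [0.4952, -0.4742, 0.2065]
ee_rot: [0.707, 0.015, 0.707, -0.016]
force: [-0.3, 0.9, -0.5]
width: 0.0342
```

```bash
python3 - <<'E'
from m import *
s,R,p=pose();print(p,s["force"],s["width"])
im,d=eyes.capture("top");P=cloud("top",d);Z=P[...,2]
f=(Z>.045)&(Z<.07);f[:170]=0;f[250:]=0;f[:,:360]=0;f[:,410:]=0
n,l,st,c=cv2.connectedComponentsWithStats(f.astype(np.uint8))
for i in range(1,n):
    if st[i,4]>20:print(box(P,l==i),np.median(Z[l==i]))
cv2.imwrite("pics/t4.png",cv2.resize(im[140:270,210:420],None,fx=3.8,fy=3.8,interpolation=cv2.INTER_CUBIC))
E
```

```text
[ 0.49522598 -0.47422428  0.20654987] [-0.25045549  0.87606689 -0.51348713] 0.034221118831527626
(array([ 580.7, -345.7]), array([14.1, 59.6]), 88.4, np.int64(143)) 0.05845048112347689
(array([ 515.4, -338.8]), array([16.1, 58.3]), 84.1, np.int64(145)) 0.05669542187388425
(array([ 448. , -333.8]), array([15.8, 60.3]), 88.6, np.int64(145)) 0.056656471216531064
```

View pics/t4.png

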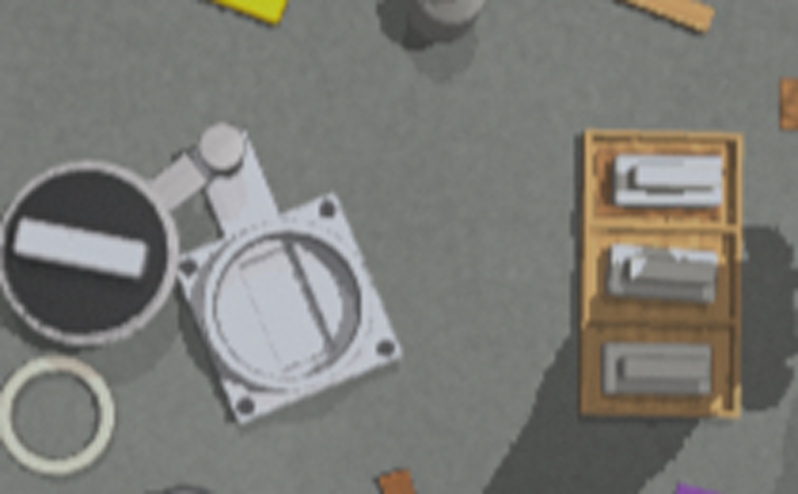

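The foot stands on the cork pad. Its rib centre is at (0.581,−0.346), about 3 mm from the pad's centre, and its top is at 0.058 m, 2 mm above the other two. The die is empty, the cap is aside, and the gripper is clear.

```bash
python3 -c "
from h import *
print(order.job_done())"
```

```text
the job is handed in; nothing more can be done
None
```

The cast foot is standing base down on the cork pad in the free bay, and I have handed the job in at about 14 s. No verdict was reported.

**What I did:** I unscrewed the closed mould's cap by about 1.7 rad, bringing it to roughly 2.25 rad. I then swung its arm about 1.27 rad aside and lifted the foot out by its rib. I set it down gently and moved the gripper clear.

**Last checks:**
- **Foot position:** its rib is about 3 mm from the pad's centre, and its top measured 58 mm, against an expected 60 mm. It read 2 mm above the other two feet, which fits the pad's thickness.
- **Mould:** the last top view shows the die empty and the cap still aside.
- **Other items:** the two finished feet look unmoved in the last top view, as does the bottle, which is only partly in frame. The other mould was outside my close-up pictures after the start, and I never moved near it.

Nothing failed. The cap centre came out 2–4 mm different between the corner and post fixes and the measured grip position, so I used the grip position for the swing. Sideways forces stayed at or below about 12 N.

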